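# Touch off a cast shelf foot at three points

## Task

Touch off the iron shelf foot for drilling: slide the two long-side stops up until the spring nose of each bears lightly on its pad (about 4 N, the nose pressed in some 2 mm), and only then bring up the end stop in the same way. Press gently, do not shift the casting, let go of the stops so that all three stay bearing, and leave everything else where it is.

Things in the scene. Friction and masses are not known exactly. Their poses are not given: they have to be found in the camera images.
- fixture: aluminium base plate 270 x 330 x 15 mm, fixed, with three guide rails; origin on its underside at table height; the plate runs x -160 to 110, y -230 to 100 mm in its own axes.
- casting: dark cast-iron shelf-post foot, 5 to 7 kg, slab 90 (x) x 150 (y) x 36 mm with a square socket 54 mm wide up to 66 mm, resting loose on the fixture plate (15 mm up); origin under its middle. Two touch-off pads on the long -x face at y +50 and -50 mm, one on the -y end face. It lies up to 8 mm and 0.06 rad off the fixture's axes.
- stop_left: sliding stop: blue carriage 44 x 34 mm, 46 mm high over the table, with an upright grip post; origin at table height under the post's axis. Own +x is the way it slides towards the casting, z up; its round spring nose (brass tip) reaches 48 mm ahead of the origin, 35 mm up. Takes about 9 N to slide, stays where left, 85 mm of travel. Nose gives 2 N per mm, at most 6 mm. Left long-side stop.
- stop_right: sliding stop: blue carriage 44 x 34 mm, 46 mm high over the table, with an upright grip post; origin at table height under the post's axis. Own +x is the way it slides towards the casting, z up; its round spring nose (brass tip) reaches 48 mm ahead of the origin, 35 mm up. Takes about 9 N to slide, stays where left, 85 mm of travel. Nose gives 2 N per mm, at most 6 mm. Right long-side stop.
- stop_end: sliding stop: blue carriage 44 x 34 mm, 46 mm high over the table, with an upright grip post; origin at table height under the post's axis. Own +x is the way it slides towards the casting, z up; its round spring nose (brass tip) reaches 48 mm ahead of the origin, 35 mm up. Takes about 9 N to slide, stays where left, 85 mm of travel. Nose gives 2 N per mm, at most 6 mm. End stop, facing the -y end.
- grip_left (a point): point on the axis of that stop's round upright grip post, 18 mm across, 46 to 96 mm above the table, grey with a red cap; this point is 80 mm up. Axes as the stop's. Free to pinch or push. At the start the nose is at least 10 mm clear of its pad.
- grip_right (a point): point on the axis of that stop's round upright grip post, 18 mm across, 46 to 96 mm above the table, grey with a red cap; this point is 80 mm up. Axes as the stop's. Free to pinch or push. At the start the nose is at least 10 mm clear of its pad.
- grip_end (a point): point on the axis of that stop's round upright grip post, 18 mm across, 46 to 96 mm above the table, grey with a red cap; this point is 80 mm up. Axes as the stop's. Free to pinch or push. At the start the nose is at least 10 mm clear of its pad.
- face_left (a point): fixed point of the casting's rough long -x face, behind the middle of a bright steel touch-off pad 26 mm square. The pad stands out of the face by 4 to 13 mm, each differently and not measured: contact has to be felt. Axes as the casting's.
- face_right (a point): fixed point of the casting's rough long -x face, behind the middle of a bright steel touch-off pad 26 mm square. The pad stands out of the face by 4 to 13 mm, each differently and not measured: contact has to be felt. Axes as the casting's.
- face_end (a point): fixed point of the casting's rough -y end face, behind the middle of a bright steel touch-off pad 26 mm square. The pad stands out of the face by 4 to 13 mm, each differently and not measured: contact has to be felt. Axes as the casting's.
- nut: bystander: loose brass nut, 30 mm across, 14 mm high, on a free corner of the fixture plate; origin under its middle
- wrench: bystander: steel wrench 180 mm long lying right of the fixture; own x along it
- brush: bystander: brush 200 mm long lying left of the fixture; own x along it
- tub: bystander: open white plastic tub 120 mm across, 110 mm high; origin under its middle
- bin: bystander: open yellow bin 120 x 170 x 80 mm; origin under its middle
- jar: bystander: clear jar with white cap, 76 mm across, 110 mm high; origin under its middle
There are look-alikes about, which are no part of the job. Leave any blue or red look-alike of the casting alone.

How it is judged:
By the outcome, as a careful person would: the job done as asked, in the order asked, and still so for the second after the job is handed in, with the robot touching nothing.
It also fails if it takes over 72 s, if anything falls off the work surface, if the arm or the gripper's body presses on something with over 40 N, if the wrist force passes 120 N, or if a joint passes its speed limit or range.

## Robot

A 7-joint arm with a two-finger parallel gripper is mounted at the origin on the work surface. World frame = base frame: x ahead of the robot, y to its left, z up, the work surface at z = 0. Lengths are in m, angles in rad, forces in N, time in s.
With the tool pointing down it reaches from about 0.4 to 0.85 m from the base axis. Payload 10.4 kg.
Tool frame: the origin (TCP) lies at the very end of the fingers, on their centre line; the grasp point (between the pads) lies 19 mm behind it; z points along the fingers, y is the line along which they close (so a half turn about z gives the same grasp; the last joint's range is limited). The gripper opens to 87 mm and grips with 3 to 60 N. Pads are 19 mm wide; open, the fingers measure 117 mm over their backs; the gripper's body (75 mm by 190 mm) begins 51 mm behind the grasp point.
Start: joints at [1.283, 0.332, -0.065, 1.46, 0.022, 1.35, -0.088], TCP at [0.164, -0.603, 0.223] pointing down, gripper open.
Joint ranges: [-2.6, 2.6], [-0.5, 2.12], [-1.47, 1.34], [0.16, 2.42], [-1.27, 4.41], [0.06, 2.06], [-2.6, 2.6]. Speed limits (rad/s): [2.22, 2.22, 2.79, 2.79, 3.14, 3.14, 3.14].

## Interface

Orientations are given as a unit quaternion [x, y, z, w].
In Python, from bench import * gives the robot as it stands.
- The arm moves only by the tool step_arm, never from a script. Its arguments are lists of equal length, an entry for each row: "delta_pos": the shift along the world's x, y, z in units of 25 mm (1.0 is 25 mm), a list of three; "turn": the turn about the world's z in units of 0.12 rad (1.0 is 0.12 rad). In form: {"delta_pos": [[tx, ty, tz], ...], "turn": [turn, ...]}. A call has 1 to 12 rows; each row shifts and turns the commanded pose from where the row before left it; what a row does not reach is not made up. A row lasts 1/10 s, in which the tool goes at most 50 mm and 8.59 degrees, less where a joint would pass 70% of its speed; a pose out of reach is approached as far as the arm can. A call with a number of a shift or a turn outside -1 to 1 is refused whole. A call with a gripper value outside its range is refused whole. "grip" is the closure, from 0 (fully open) to 1 (shut), set as the call begins (left out, the last holds). The fingers move at their own pace and stop on an object; "newtons" is the grip in N (left out, the last holds). Time passes only in rows, so rows that do not move let the fingers close. It gives the time, the measured TCP pose, the force, the opening and the grip force at its end, in the units of the state.
- read_state(): the state, without advancing time (a new reading comes with each control period).
- camera(name): name is "side" or "top" or "wrist"; returns a dict with "image" (420x560x3 uint8, red, green, blue), "z_map" (420x560 float32, m along the optical axis (not along the pixel's ray), 0 where there is no reading), "mtx" (3x3 intrinsics, pixels), "view" (4x4, takes a point from world to camera coordinates). Camera axes: x right, y up, looking along -z (the intrinsics and any distortion apply to the point x, -y, -z); pixel columns grow to the right and rows downward; lengths in m; the calibration is good to about 2 mm. The wrist camera is an equidistant fisheye: a pixel r from the principal point sees the ray r / f radians off the axis. A picture is of the moment at which its call begins.
- close_job(): hands the job in; it is judged then, once.
The state is a dict: "time": time; "joint_positions": joint angles; "joint_vel": joint speeds; "joint_torque": joint torques, N m; "ee_pos": TCP position; "eef_rot": TCP orientation; "ft_force": force on the tool from outside, world axes, zero at the start; "torque": the same for the moment, N m; "width": finger opening in m; "grip_force": force on a finger pad.
Only numpy, scipy, OpenCV 4.12 (cv2) and the standard library are available. Lean on these libraries where they do the work, as an engineer would, in place of code of your own. Each camera call takes 0.05 s, during which the arm holds its last target. There are 200 camera calls.

## Working session

There is one attempt and no reset: what is moved stays moved. The work goes in short steps, Python scripts to look and compute and a tool call to move; the robot and the scene stay as the last step left them, time stands still between calls to the robot, and variables do not carry over. Pictures are saved under pics/ and viewed, at most 10 in all, crops included, and the job is handed in when it is done.

Besides the shell and the picture viewer there is one more tool, called as name(argument=value, ...) on one line, values as JSON. step_arm: Moves the arm, as the interface text tells. Shifts and turns lie within -1 to 1; 1 stands for 25 mm of shift or 0.12 rad of turn. Its arguments: {"type":"object","properties":{"delta_pos":{"type":"array"},"turn":{"type":"array"},"grip":{"type":"number"},"newtons":{"type":"number"}},"required":["delta_pos","turn"]}

```bash
mkdir -p pics; cat > h.py <<'E'
from bench import *
import numpy as np, cv2
def shot(n):
    c=camera(n); np.savez(f'{n}.npz',**c); return c
def load(n): return dict(np.load(f'{n}.npz'))
def world(c,u,v,z=None):
    K=c['mtx']; V=c['view']; R=V[:3,:3]; t=V[:3,3]
    d=np.array([(u-K[0,2])/K[0,0],-(v-K[1,2])/K[1,1],-1.])
    o=-R.T@t; dw=R.T@d
    s=c['z_map'][int(round(v)),int(round(u))] if z is None else (z-o[2])/dw[2]
    return o+s*dw
E
python3 - <<'E'
from h import *
for n in('top','side'):
    c=shot(n); cv2.imwrite(f'pics/{n}0.png',cv2.resize(c['image'][:,:,::-1],(800,600)))
    print(n,c['mtx'],c['view'],c.keys())
print(read_state())
E
```

```text
top [[514.67214021   0.         283.19364424]
 [  0.         514.67214021 212.21215941]
 [  0.           0.           1.        ]] [[ 0.00179201 -0.99999615  0.00212088  0.0545033 ]
 [ 0.98875799  0.00208897  0.1495101  -0.48743224]
 [-0.14951395  0.00182912  0.98875792 -1.43523443]
 [ 0.          0.          0.          1.        ]] dict_keys(['image', 'z_map', 'mtx', 'view'])
side [[412.43751216   0.         277.1593376 ]
 [  0.         412.43751216 211.01395324]
 [  0.           0.           1.        ]] [[-0.99712638 -0.0754368  -0.00694738  0.48869667]
 [ 0.04994647 -0.72359418  0.68841616 -0.05606184]
 [-0.056959    0.68609092  0.72528265 -1.1202638 ]
 [ 0.          0.          0.          1.        ]] dict_keys(['image', 'z_map', 'mtx', 'view'])
{'time': 0.1, 'joint_positions': array([ 1.28339593,  0.3327977 , -0.06469566,  1.46083646,  0.02156567,
        1.34989439, -0.08849243]), 'joint_vel': array([ 0.0011482 , -0.00093238,  0.00096277, -0.00395849,  0.00041427,
        0.00151428, -0.00024555]), 'joint_torque': array([ 2.32275044e-03, -6.24546361e+01,  2.53239454e-02, -3.90719998e+01,
       -6.14314014e-02,  3.66060832e-02,  5.27905843e-05]), 'ee_pos': array([ 0.16349085, -0.60288895,  0.22185029]), 'eef_rot': array([ 9.91246728e-01,  1.32020974e-01, -9.35890559e-05, -6.14122251e-04]), 'ft_force': array([ 0.18588848,  0.38072954, -0.32614657]), 'torque': array([ 0.07051893, -0.03138789,  0.00168329]), 'grip_force': 0.0, 'width': 0.08677036596132626}
```

View pics/top0.png

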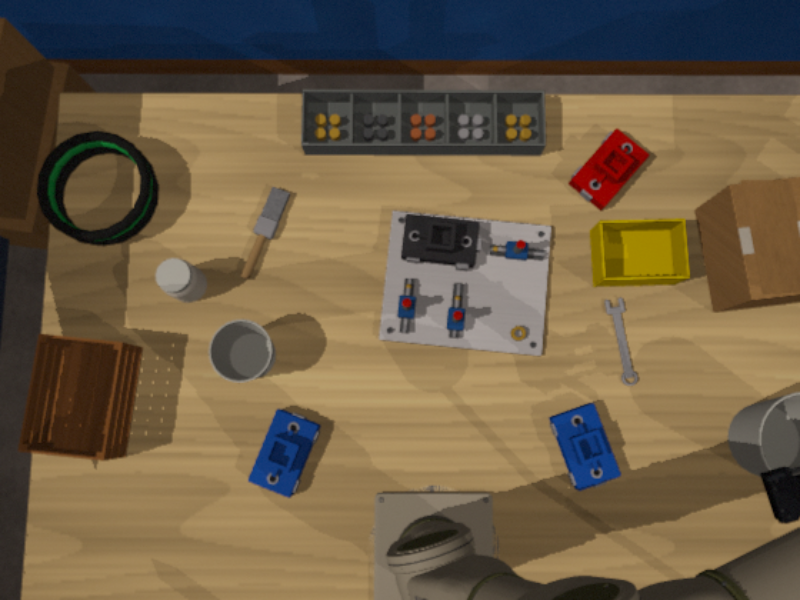

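View pics/side0.png

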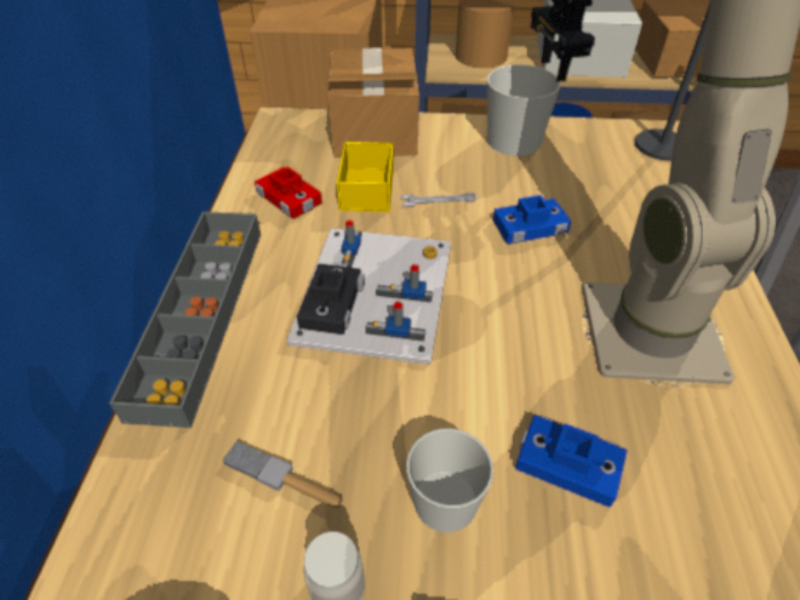

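The top view shows the dark casting on the plate at (440,242). The look-alikes are red at (610,168) and blue at (285,452) and (585,446); only the dark one on the fixture fits. The stop posts are at (407,303) left, (458,316) right and (520,245) end. I'll confirm this in one enlarged crop.

```bash
python3 - <<'E'
from h import *
c=load('top'); im=c['image'][140:255,260:395]
cv2.imwrite('pics/crop1.png',cv2.resize(im[:,:,::-1],None,fx=5.2,fy=5.2,interpolation=cv2.INTER_CUBIC))
hsv=cv2.cvtColor(c['image'],cv2.COLOR_RGB2HSV)
m=(((hsv[...,0]<8)|(hsv[...,0]>172))&(hsv[...,1]>150)&(hsv[...,2]>90)).astype(np.uint8)
m[:140]=0;m[255:]=0;m[:,:260]=0;m[:,395:]=0
n,l,s,ce=cv2.connectedComponentsWithStats(m)
for i in range(1,n):
    if s[i,4]>5: print(s[i],ce[i],world(c,*ce[i],z=0.094))
# plate corners screws (display px of 800)
for p in [(401,221),(541,235),(390,330),(535,346)]: print(p,world(c,p[0]*.7,p[1]*.7,z=.015))
E
```

```text
[362 168   6   6  28] [364.39285714 170.82142857] [ 0.59556427 -0.17010006  0.094     ]
[282 209   6   6  30] [284.36666667 211.63333333] [0.48025827 0.05234075 0.094     ]
[318 218   6   6  28] [320.21428571 220.5       ] [ 0.45588525 -0.0459412   0.094     ]
(401, 221) [0.66227853 0.06308338 0.015     ]
(541, 235) [ 0.6332728  -0.22555804  0.015     ]
(390, 330) [0.4356872  0.08473596 0.015     ]
(535, 346) [ 0.40386183 -0.20751086  0.015     ]
```

View pics/crop1.png

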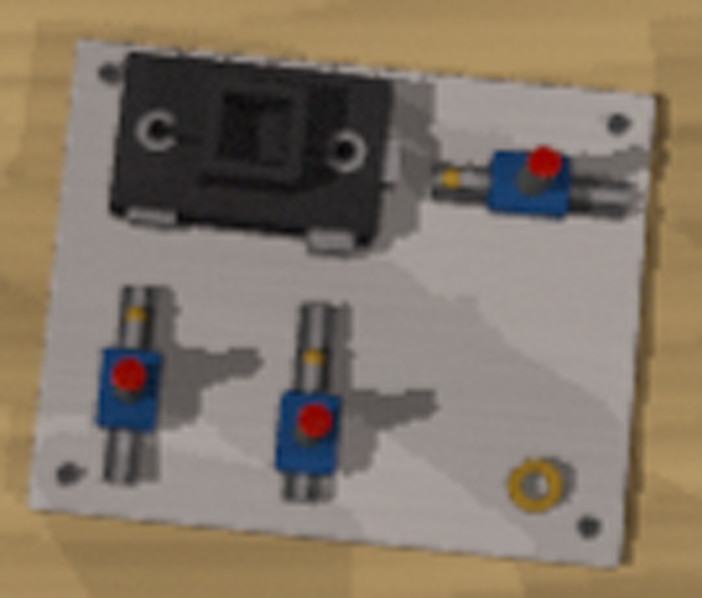

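Confirmed: this is the dark casting, with steel pads at crop (150,217) and (330,240) facing the left and right stops, and the end pad facing the end stop. Fixture yaw is about -0.097 rad. I'll go to the left post first.

step_arm(delta_pos=[[0,1,1],[0,1,1],[0,1,1],[0.8,1,0],[0.8,1,0],[0.8,1,0],[0.8,1,0],[0.8,1,0],[0.8,1,0],[0.8,1,0],[0.8,1,0],[0.8,1,0]], turn=[0.84,0.84,0.84,0.84,0.84,0.84,0.84,0.84,0.84,0.84,0.84,0.84])

```text
time: 1.3
ee_pos: [0.3441, -0.302, 0.2973]
eef_rot: [0.739, 0.674, -0.0, -0.0]
ft_force: [1.1, -0.5, 0.3]
width: 0.0871
grip_force: 0.0
```

step_arm(delta_pos=[[0.45,1,-0.3],[0.45,1,-0.3],[0.45,1,-0.3],[0.45,1,-0.3],[0.45,1,-0.3],[0.45,1,-0.3],[0.45,1,-0.3],[0.45,1,-0.3],[0.45,1,-0.3],[0.45,1,-0.3],[0.45,1,-0.3],[0.45,1,-0.3]], turn=[0,0,0,0,0,0,0,0,0,0,0,0])

```text
time: 2.5
ee_pos: [0.4787, -0.0022, 0.2071]
eef_rot: [0.74, 0.672, -0.0, -0.0]
ft_force: [0.1, -0.9, -0.5]
width: 0.087
grip_force: 0.0
```

step_arm(delta_pos=[[0.04,0.7,-0.2],[0,0.7,-0.2],[0,0.7,-0.2],[0,0,0]], turn=[0,0,0,0])

```text
time: 2.9
ee_pos: [0.4789, 0.0516, 0.1919]
eef_rot: [0.739, 0.674, -0.0, -0.001]
ft_force: [-0.1, 0.1, 0.5]
width: 0.0873
grip_force: 0.0
```

```bash
python3 - <<'E'
from h import *
c=shot('wrist'); cv2.imwrite('pics/w1.png',cv2.resize(c['image'][:,:,::-1],(800,600)))
print(c['mtx'],c['view'],read_state()['ee_pos'])
E
```

```text
[[325.1922621    0.         285.01945637]
 [  0.         325.1922621  208.30579415]
 [  0.           0.           1.        ]] [[ 9.95657560e-01 -9.30880819e-02 -7.95493549e-04 -4.72299581e-01]
 [ 8.97775943e-02  9.62438638e-01 -2.56226173e-01 -7.01220982e-02]
 [ 2.46172167e-02  2.55042109e-01  9.66616530e-01 -3.85790207e-01]
 [ 0.00000000e+00  0.00000000e+00  0.00000000e+00  1.00000000e+00]] [0.47917769 0.04997248 0.19223695]
```

View pics/w1.png

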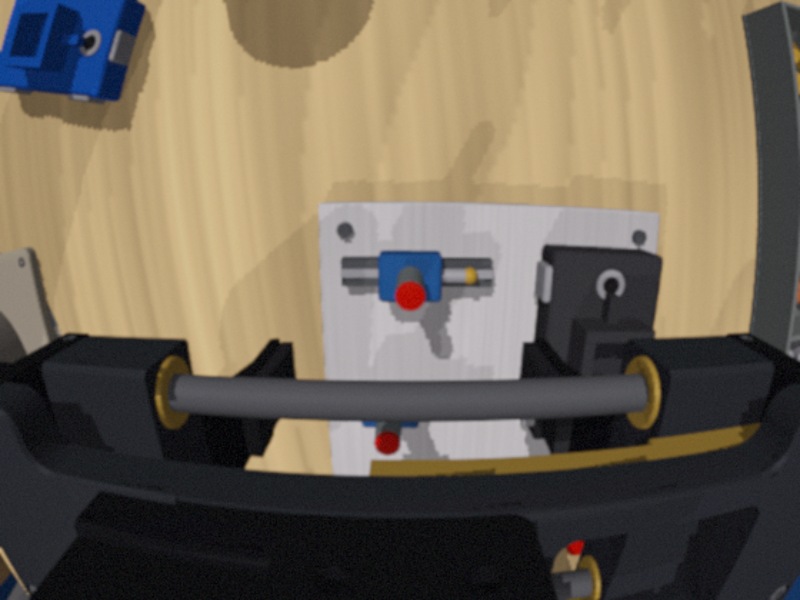

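The left cap is at (411,296), giving a post at about (0.481, 0.053), close to the top-camera value. Brass nose at (472,275), pad at (543,282). Now lower and pinch along the slide direction.

step_arm(delta_pos=[[0.08,0.1,-1],[0,0,-1],[0,0,-1],[0,0,-1],[0,0,-0.8],[0,0,-0.5],[0,0,0]], turn=[0,0,0,0,0,0,0])

```text
time: 3.65
ee_pos: [0.4808, 0.0509, 0.0589]
eef_rot: [0.741, 0.672, -0.001, -0.001]
ft_force: [1.3, 0.2, 0.0]
width: 0.0868
grip_force: 0.0
```

step_arm(delta_pos=[[0,0,0],[0,0,0],[0,0,0],[0,0,0],[0,0,0],[0,0,0],[0,0,0],[0,0,0]], turn=[0,0,0,0,0,0,0,0], grip=1, newtons=25)

```text
time: 4.45
ee_pos: [0.4816, 0.0518, 0.0601]
eef_rot: [0.74, 0.672, 0.0, 0.0]
ft_force: [-0.3, 0.8, 0.0]
width: 0.0309
grip_force: 0.0
```

step_arm(delta_pos=[[0,0,0],[0,0,0],[0,0,0],[0,0,0]], turn=[0,0,0,0])

```text
time: 4.85
ee_pos: [0.481, 0.0518, 0.0599]
eef_rot: [0.74, 0.672, -0.001, -0.0]
ft_force: [-5.4, -0.7, 3.4]
width: 0.017
grip_force: 25.0
```

```bash
python3 - <<'E'
from h import *
c=load('top')
# crop px -> image: 260+x/5.2,140+y/5.2 ; brass tips z .035, pads bottom-ish front edge z~.033-.046
f=lambda x,y,z: world(c,260+x/5.2,140+y/5.2,z).round(4)
th=-.097; ex=np.array([np.cos(th),np.sin(th),0]); ey=np.array([-ex[1],ex[0],0])
for n,nose,pad,e in [('L',(135,306),(148,225),ex),('R',(313,350),(328,250),ex),('E',(443,177),(395,185),ey)]:
    a=f(*nose,.037); b=f(*pad,.035); print(n,a,b,(b-a)@e)
print(read_state()['ee_pos'],read_state()['width'])
E
```

```text
L [0.5261 0.0476 0.037 ] [0.5721 0.0404 0.035 ] 0.04648106793543825
R [ 0.5017 -0.0505  0.037 ] [ 0.5582 -0.0594  0.035 ] 0.057096350935796576
E [ 0.5993 -0.1237  0.037 ] [ 0.5951 -0.0971  0.035 ] 0.026068196959794995
[0.48095698 0.05183533 0.05994224] 0.01703098686336208
```

step_arm(delta_pos=[[0.16,-0.016,0],[0.16,-0.016,0],[0.16,-0.016,0],[0.16,-0.016,0],[0.16,-0.016,0],[0.16,-0.016,0],[0.16,-0.016,0],[0.16,-0.016,0]], turn=[0,0,0,0,0,0,0,0])

```text
time: 5.65
ee_pos: [0.5125, 0.0487, 0.06]
eef_rot: [0.74, 0.672, -0.001, -0.001]
ft_force: [-9.6, 1.0, 9.2]
width: 0.0173
grip_force: 25.0
```

step_arm(delta_pos=[[0.04,-0.004,0],[0.04,-0.004,0],[0.04,-0.004,0]], turn=[0,0,0])

```text
time: 5.95
ee_pos: [0.5154, 0.0484, 0.0599]
eef_rot: [0.74, 0.672, -0.001, -0.001]
ft_force: [-10.3, 0.9, 8.5]
width: 0.0171
grip_force: 25.0
```

step_arm(delta_pos=[[0.04,-0.004,0],[0.04,-0.004,0]], turn=[0,0])

```text
time: 6.15
ee_pos: [0.5174, 0.0482, 0.06]
eef_rot: [0.74, 0.672, -0.001, -0.001]
ft_force: [-8.3, -0.4, 8.2]
width: 0.0171
grip_force: 25.0
```

step_arm(delta_pos=[[0.04,-0.004,0],[0.04,-0.004,0],[0.04,-0.004,0]], turn=[0,0,0])

```text
time: 6.45
ee_pos: [0.5204, 0.0479, 0.06]
eef_rot: [0.74, 0.672, -0.001, -0.001]
ft_force: [-10.5, 0.2, 9.4]
width: 0.0174
grip_force: 25.0
```

step_arm(delta_pos=[[0.04,-0.004,0],[0,0,0]], turn=[0,0])

```text
time: 6.65
ee_pos: [0.5215, 0.0478, 0.06]
eef_rot: [0.74, 0.672, -0.001, -0.001]
ft_force: [-6.9, 1.1, 6.9]
width: 0.0176
grip_force: 25.0
```

step_arm(delta_pos=[[0.04,-0.004,0],[0,0,0]], turn=[0,0])

```text
time: 6.85
ee_pos: [0.5225, 0.0477, 0.0599]
eef_rot: [0.74, 0.672, -0.001, -0.001]
ft_force: [-9.5, -0.3, 7.3]
width: 0.0172
grip_force: 25.0
```

step_arm(delta_pos=[[0.04,-0.004,0]], turn=[0])

```text
time: 6.95
ee_pos: [0.5233, 0.0476, 0.06]
eef_rot: [0.74, 0.672, -0.001, -0.001]
ft_force: [-8.7, 0.6, 8.7]
width: 0.0176
grip_force: 25.0
```

step_arm(delta_pos=[[0.04,-0.004,0]], turn=[0])

```text
time: 7.05
ee_pos: [0.5244, 0.0475, 0.0599]
eef_rot: [0.74, 0.672, -0.001, -0.001]
ft_force: [-8.5, -0.0, 8.6]
width: 0.0171
grip_force: 25.0
```

step_arm(delta_pos=[[0.04,-0.004,0]], turn=[0])

```text
time: 7.15
ee_pos: [0.5254, 0.0474, 0.0599]
eef_rot: [0.74, 0.672, -0.001, -0.001]
ft_force: [-8.8, 0.3, 7.7]
width: 0.0172
grip_force: 25.0
```

step_arm(delta_pos=[[0.04,-0.004,0]], turn=[0])

```text
time: 7.25
ee_pos: [0.5263, 0.0473, 0.0599]
eef_rot: [0.74, 0.672, -0.001, -0.001]
ft_force: [-9.8, 0.5, 9.5]
width: 0.0173
grip_force: 25.0
```

step_arm(delta_pos=[[0.04,-0.004,0]], turn=[0])

```text
time: 7.35
ee_pos: [0.5272, 0.0473, 0.06]
eef_rot: [0.74, 0.672, -0.001, -0.001]
ft_force: [-11.8, 0.3, 11.1]
width: 0.0172
grip_force: 25.0
```

step_arm(delta_pos=[[0.04,-0.004,0]], turn=[0])

```text
time: 7.45
ee_pos: [0.5279, 0.0472, 0.0599]
eef_rot: [0.74, 0.672, -0.001, -0.001]
ft_force: [-13.8, 0.2, 11.9]
width: 0.0176
grip_force: 25.0
```

step_arm(delta_pos=[[0,0,0]], turn=[0])

```text
time: 7.55
ee_pos: [0.528, 0.0472, 0.0599]
eef_rot: [0.74, 0.672, -0.001, -0.001]
ft_force: [-12.1, -0.5, 10.6]
width: 0.0173
grip_force: 25.0
```

step_arm(delta_pos=[[0,0,0]], turn=[0])

```text
time: 7.65
ee_pos: [0.528, 0.0472, 0.0599]
eef_rot: [0.74, 0.672, -0.001, -0.001]
ft_force: [-11.5, -0.5, 9.6]
width: 0.0176
grip_force: 25.0
```

step_arm(delta_pos=[[0,0,0],[0,0,0],[0,0,0],[0,0,0],[0,0,0]], turn=[0,0,0,0,0], grip=0.5)

```text
time: 8.15
ee_pos: [0.5298, 0.0469, 0.0601]
eef_rot: [0.74, 0.672, 0.0, 0.0]
ft_force: [0.5, 0.2, 0.6]
width: 0.0419
grip_force: 0.0
```

step_arm(delta_pos=[[0,0,0.6],[0,0,0.9],[0,0,0.9],[-0.48,-0.62,0],[-0.48,-0.62,0],[-0.48,-0.62,0],[-0.48,-0.62,0],[-0.48,-0.62,0],[-0.48,-0.63,0],[0,0,0]], turn=[0,0,0,0,0,0,0,0,0,0])

```text
time: 9.15
ee_pos: [0.4567, -0.0484, 0.1209]
eef_rot: [0.741, 0.671, -0.0, 0.001]
ft_force: [0.1, 0.3, -0.5]
width: 0.0436
grip_force: 0.0
```

```bash
python3 - <<'E'
from h import *
c=shot('wrist'); cv2.imwrite('pics/w2.png',cv2.resize(c['image'][:,:,::-1],(800,600)))
s=read_state();print(s['ee_pos'],s['width'])
E
```

```text
[ 0.45760535 -0.04715152  0.12106462] 0.04322705676774494
```

View pics/w2.png

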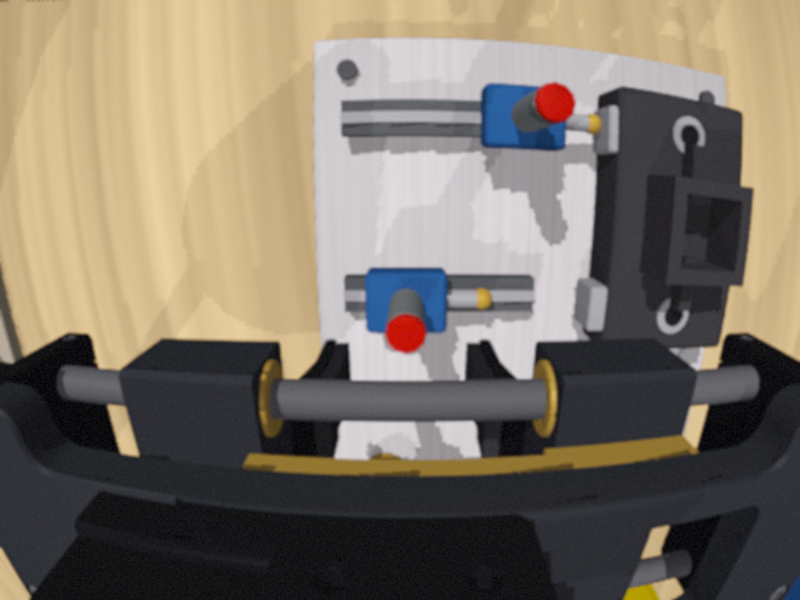

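The left nose (597,123) is on its pad. The right post's cap (406,333) is centred between the fingers. Descend and pinch.

step_arm(delta_pos=[[0,0,-0.9],[0,0,-0.9],[0,0,-0.64],[0,0,0]], turn=[0,0,0,0])

```text
time: 9.6
ee_pos: [0.4569, -0.0451, 0.0579]
eef_rot: [0.74, 0.673, -0.0, -0.001]
ft_force: [-0.8, -0.5, 0.2]
width: 0.0435
grip_force: 0.0
```

step_arm(delta_pos=[[0,0,0],[0,0,0],[0,0,0],[0,0,0],[0,0,0],[0,0,0],[0,0,0]], turn=[0,0,0,0,0,0,0], grip=1, newtons=25)

```text
time: 10.3
ee_pos: [0.457, -0.0463, 0.0595]
eef_rot: [0.74, 0.672, -0.001, -0.0]
ft_force: [-4.5, 0.3, 7.0]
width: 0.0175
grip_force: 25.0
```

step_arm(delta_pos=[[0.16,-0.016,0],[0.16,-0.016,0],[0.16,-0.016,0],[0.16,-0.016,0],[0.16,-0.016,0],[0.16,-0.016,0],[0.16,-0.016,0],[0.16,-0.016,0],[0.16,-0.016,0],[0.16,-0.016,0],[0.16,-0.016,0]], turn=[0,0,0,0,0,0,0,0,0,0,0])

```text
time: 11.4
ee_pos: [0.5005, -0.0506, 0.0595]
eef_rot: [0.74, 0.672, -0.001, -0.001]
ft_force: [-9.0, 0.5, 11.3]
width: 0.0172
grip_force: 25.0
```

step_arm(delta_pos=[[0.04,-0.004,0],[0.04,-0.004,0],[0.04,-0.004,0]], turn=[0,0,0])

```text
time: 11.7
ee_pos: [0.5035, -0.0509, 0.0595]
eef_rot: [0.74, 0.672, -0.001, -0.001]
ft_force: [-8.3, 1.4, 10.4]
width: 0.0172
grip_force: 25.0
```

step_arm(delta_pos=[[0.04,-0.004,0]], turn=[0])

```text
time: 11.8
ee_pos: [0.5044, -0.051, 0.0595]
eef_rot: [0.74, 0.672, -0.001, -0.001]
ft_force: [-9.7, 1.1, 10.7]
width: 0.0174
grip_force: 25.0
```

step_arm(delta_pos=[[0.04,-0.004,0]], turn=[0])

```text
time: 11.9
ee_pos: [0.5054, -0.0511, 0.0595]
eef_rot: [0.74, 0.672, -0.001, -0.001]
ft_force: [-8.3, 1.4, 11.5]
width: 0.0171
grip_force: 25.0
```

step_arm(delta_pos=[[0.04,-0.004,0]], turn=[0])

```text
time: 12.0
ee_pos: [0.5064, -0.0512, 0.0595]
eef_rot: [0.74, 0.672, -0.001, -0.001]
ft_force: [-10.1, 0.7, 10.3]
width: 0.0171
grip_force: 25.0
```

step_arm(delta_pos=[[0.04,-0.004,0]], turn=[0])

```text
time: 12.1
ee_pos: [0.5074, -0.0513, 0.0595]
eef_rot: [0.74, 0.672, -0.001, -0.001]
ft_force: [-8.3, 1.3, 10.8]
width: 0.0176
grip_force: 25.0
```

step_arm(delta_pos=[[0.04,-0.004,0]], turn=[0])

```text
time: 12.2
ee_pos: [0.5084, -0.0514, 0.0595]
eef_rot: [0.74, 0.672, -0.001, -0.001]
ft_force: [-9.2, 1.4, 10.2]
width: 0.0177
grip_force: 25.0
```

step_arm(delta_pos=[[0.04,-0.004,0]], turn=[0])

```text
time: 12.3
ee_pos: [0.5094, -0.0515, 0.0595]
eef_rot: [0.74, 0.672, -0.001, -0.001]
ft_force: [-8.6, 0.8, 9.9]
width: 0.0174
grip_force: 25.0
```

step_arm(delta_pos=[[0.04,-0.004,0]], turn=[0])

```text
time: 12.4
ee_pos: [0.5104, -0.0515, 0.0595]
eef_rot: [0.74, 0.672, -0.001, -0.001]
ft_force: [-9.1, 0.5, 11.4]
width: 0.0172
grip_force: 25.0
```

step_arm(delta_pos=[[0.04,-0.004,0]], turn=[0])

```text
time: 12.5
ee_pos: [0.5112, -0.0516, 0.0595]
eef_rot: [0.74, 0.672, -0.001, -0.001]
ft_force: [-10.8, 1.4, 11.9]
width: 0.017
grip_force: 25.0
```

step_arm(delta_pos=[[0.04,-0.004,0]], turn=[0])

```text
time: 12.6
ee_pos: [0.512, -0.0517, 0.0595]
eef_rot: [0.74, 0.672, -0.002, -0.001]
ft_force: [-12.9, 0.2, 13.7]
width: 0.0175
grip_force: 25.0
```

step_arm(delta_pos=[[0.014,-0.0014,0]], turn=[0])

```text
time: 12.7
ee_pos: [0.5122, -0.0517, 0.0595]
eef_rot: [0.74, 0.672, -0.002, -0.001]
ft_force: [-12.3, 2.4, 14.3]
width: 0.0171
grip_force: 25.0
```

step_arm(delta_pos=[[0,0,0]], turn=[0])

```text
time: 12.8
ee_pos: [0.5122, -0.0517, 0.0595]
eef_rot: [0.74, 0.672, -0.002, -0.001]
ft_force: [-11.5, 1.0, 13.5]
width: 0.0174
grip_force: 25.0
```

step_arm(delta_pos=[[0,0,0],[0,0,0],[0,0,0],[0,0,0],[0,0,0]], turn=[0,0,0,0,0], grip=0.5)

```text
time: 13.3
ee_pos: [0.5141, -0.0519, 0.0591]
eef_rot: [0.74, 0.672, 0.0, 0.0]
ft_force: [0.5, -0.3, -0.5]
width: 0.042
grip_force: 0.0
```

step_arm(delta_pos=[[0,0,0.6],[0,0,0.9],[0,0,1],[0,0,0.3],[0.4,-0.59,0],[0.4,-0.59,0],[0.4,-0.59,0],[0.4,-0.59,0],[0.4,-0.59,0],[0.4,-0.59,0],[0.4,-0.59,0],[0.4,-0.59,0]], turn=[0,0,0,-0.9,-0.9,-0.9,-0.9,-0.9,-0.9,-0.9,-0.9,-0.9])

```text
time: 14.5
ee_pos: [0.5946, -0.1704, 0.1303]
eef_rot: [0.969, 0.247, 0.0, 0.0]
ft_force: [0.5, -0.4, 1.2]
width: 0.0435
grip_force: 0.0
```

step_arm(delta_pos=[[0,0,0],[0,0,0],[0,0,0],[0,0,0],[0,0,0],[0,0,0],[0,0,0]], turn=[-1,-1,-1,-1,-1,0,0])

```text
time: 15.2
ee_pos: [0.5942, -0.1698, 0.1299]
eef_rot: [0.999, -0.047, 0.0, 0.0]
ft_force: [0.1, -0.3, 0.1]
width: 0.0438
grip_force: 0.0
```

```bash
python3 - <<'E'
from h import *
c=shot('wrist'); cv2.imwrite('pics/w3.png',cv2.resize(c['image'][:,:,::-1],(800,600)))
s=read_state();print(s['ee_pos'],s['width'],2*np.arctan2(s['eef_rot'][1],s['eef_rot'][0])-np.pi/2)
E
```

```text
[ 0.59407765 -0.16983616  0.12967208] 0.04308032004371273 -1.6649257324193305
```

View pics/w3.png

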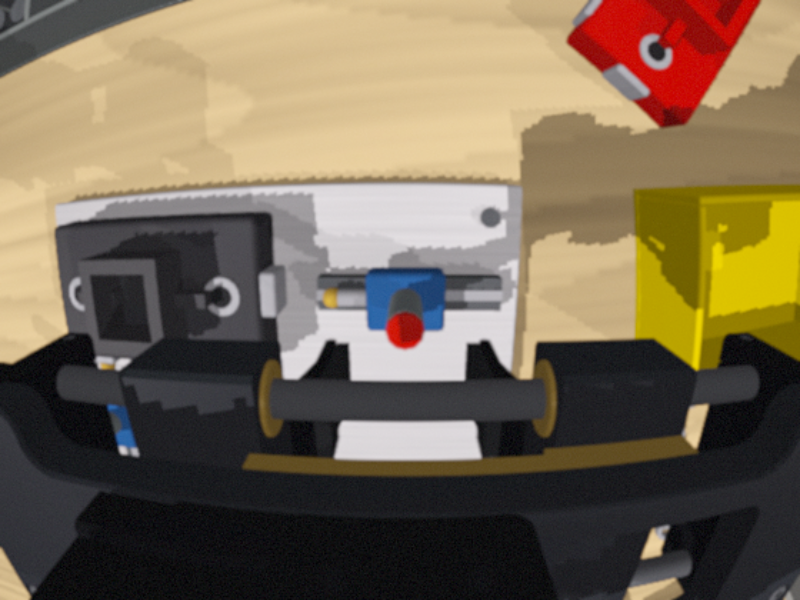

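The end post cap (405,330) is centred between the fingers; its brass nose is at (330,297) and the pad at (270,290). The bin is clear. Descend and pinch.

step_arm(delta_pos=[[0.05,0,-0.9],[0,0,-1],[0,0,-0.9],[0,0,0]], turn=[0,0,0,0])

```text
time: 15.65
ee_pos: [0.5931, -0.1695, 0.0562]
eef_rot: [0.999, -0.048, -0.003, -0.001]
ft_force: [-0.0, -0.7, -0.9]
width: 0.0434
grip_force: 0.0
```

step_arm(delta_pos=[[0,0,0],[0,0,0],[0,0,0],[0,0,0],[0,0,0],[0,0,0],[0,0,0]], turn=[0,0,0,0,0,0,0], grip=1, newtons=25)

```text
time: 16.35
ee_pos: [0.5959, -0.1692, 0.0601]
eef_rot: [0.999, -0.048, 0.001, -0.0]
ft_force: [-0.6, 2.7, 7.0]
width: 0.0171
grip_force: 25.0
```

step_arm(delta_pos=[[0.016,0.16,0],[0.016,0.16,0],[0.016,0.16,0]], turn=[0,0,0])

```text
time: 16.65
ee_pos: [0.5966, -0.1619, 0.0601]
eef_rot: [0.999, -0.05, 0.001, 0.002]
ft_force: [-1.5, -9.8, 4.2]
width: 0.0173
grip_force: 25.0
```

step_arm(delta_pos=[[0.004,0.04,0],[0.004,0.04,0]], turn=[0,0])

```text
time: 16.85
ee_pos: [0.5968, -0.1598, 0.0601]
eef_rot: [0.999, -0.05, 0.001, 0.002]
ft_force: [-1.0, -9.6, 5.1]
width: 0.0174
grip_force: 25.0
```

step_arm(delta_pos=[[0.004,0.04,0]], turn=[0])

```text
time: 16.95
ee_pos: [0.5969, -0.1589, 0.0601]
eef_rot: [0.999, -0.05, 0.001, 0.002]
ft_force: [-0.6, -10.1, 5.9]
width: 0.0174
grip_force: 25.0
```

step_arm(delta_pos=[[0.004,0.04,0],[0.004,0.04,0]], turn=[0,0])

```text
time: 17.15
ee_pos: [0.5971, -0.1569, 0.0601]
eef_rot: [0.999, -0.05, 0.001, 0.002]
ft_force: [-0.8, -9.5, 4.7]
width: 0.0173
grip_force: 25.0
```

step_arm(delta_pos=[[0.004,0.04,0]], turn=[0])

```text
time: 17.25
ee_pos: [0.5972, -0.1559, 0.0601]
eef_rot: [0.999, -0.05, 0.001, 0.002]
ft_force: [-0.3, -9.8, 4.7]
width: 0.0174
grip_force: 25.0
```

step_arm(delta_pos=[[0.004,0.04,0]], turn=[0])

```text
time: 17.35
ee_pos: [0.5973, -0.1549, 0.0601]
eef_rot: [0.999, -0.05, 0.001, 0.002]
ft_force: [-0.8, -8.8, 4.4]
width: 0.0172
grip_force: 25.0
```

step_arm(delta_pos=[[0.004,0.04,0]], turn=[0])

```text
time: 17.45
ee_pos: [0.5974, -0.1539, 0.0601]
eef_rot: [0.999, -0.05, 0.001, 0.002]
ft_force: [-1.1, -9.7, 5.1]
width: 0.017
grip_force: 25.0
```

step_arm(delta_pos=[[0.004,0.04,0]], turn=[0])

```text
time: 17.55
ee_pos: [0.5975, -0.1529, 0.0601]
eef_rot: [0.999, -0.05, 0.001, 0.002]
ft_force: [-1.1, -9.0, 4.7]
width: 0.0169
grip_force: 25.0
```

step_arm(delta_pos=[[0.004,0.04,0]], turn=[0])

```text
time: 17.65
ee_pos: [0.5976, -0.1519, 0.0601]
eef_rot: [0.999, -0.05, 0.001, 0.002]
ft_force: [-1.3, -9.0, 4.8]
width: 0.0176
grip_force: 25.0
```

step_arm(delta_pos=[[0.004,0.04,0]], turn=[0])

```text
time: 17.75
ee_pos: [0.5977, -0.1509, 0.0601]
eef_rot: [0.999, -0.05, 0.001, 0.002]
ft_force: [-0.8, -9.7, 4.9]
width: 0.017
grip_force: 25.0
```

step_arm(delta_pos=[[0.004,0.04,0]], turn=[0])

```text
time: 17.85
ee_pos: [0.5978, -0.1499, 0.0601]
eef_rot: [0.999, -0.05, 0.001, 0.002]
ft_force: [-2.2, -8.4, 4.9]
width: 0.0169
grip_force: 25.0
```

step_arm(delta_pos=[[0.004,0.04,0]], turn=[0])

```text
time: 17.95
ee_pos: [0.5979, -0.1489, 0.0601]
eef_rot: [0.999, -0.05, 0.001, 0.002]
ft_force: [-0.8, -9.8, 4.9]
width: 0.0171
grip_force: 25.0
```

step_arm(delta_pos=[[0.004,0.04,0]], turn=[0])

```text
time: 18.05
ee_pos: [0.598, -0.1479, 0.0601]
eef_rot: [0.999, -0.05, 0.001, 0.002]
ft_force: [-0.9, -9.5, 5.1]
width: 0.0171
grip_force: 25.0
```

step_arm(delta_pos=[[0.004,0.04,0]], turn=[0])

```text
time: 18.15
ee_pos: [0.5981, -0.1469, 0.0601]
eef_rot: [0.999, -0.05, 0.001, 0.002]
ft_force: [-1.6, -9.0, 4.9]
width: 0.0173
grip_force: 25.0
```

step_arm(delta_pos=[[0.004,0.04,0]], turn=[0])

```text
time: 18.25
ee_pos: [0.5982, -0.1459, 0.0601]
eef_rot: [0.999, -0.05, 0.001, 0.002]
ft_force: [-1.4, -9.1, 6.2]
width: 0.0175
grip_force: 25.0
```

step_arm(delta_pos=[[0.004,0.04,0]], turn=[0])

```text
time: 18.35
ee_pos: [0.5983, -0.1449, 0.06]
eef_rot: [0.999, -0.05, 0.001, 0.002]
ft_force: [-0.8, -9.1, 5.5]
width: 0.0171
grip_force: 25.0
```

step_arm(delta_pos=[[0.004,0.04,0]], turn=[0])

```text
time: 18.45
ee_pos: [0.5984, -0.1439, 0.0601]
eef_rot: [0.999, -0.05, 0.001, 0.002]
ft_force: [-0.7, -9.8, 5.6]
width: 0.0171
grip_force: 25.0
```

step_arm(delta_pos=[[0.004,0.04,0]], turn=[0])

```text
time: 18.55
ee_pos: [0.5984, -0.1432, 0.0601]
eef_rot: [0.999, -0.05, 0.001, 0.002]
ft_force: [-1.1, -10.6, 4.2]
width: 0.0173
grip_force: 25.0
```

step_arm(delta_pos=[[0.004,0.04,0]], turn=[0])

```text
time: 18.65
ee_pos: [0.5985, -0.1426, 0.0601]
eef_rot: [0.999, -0.05, 0.001, 0.003]
ft_force: [-1.7, -12.0, 5.2]
width: 0.017
grip_force: 25.0
```

step_arm(delta_pos=[[0.002,0.02,0]], turn=[0])

```text
time: 18.75
ee_pos: [0.5985, -0.1423, 0.0601]
eef_rot: [0.999, -0.051, 0.001, 0.003]
ft_force: [-1.5, -11.8, 4.5]
width: 0.0175
grip_force: 25.0
```

step_arm(delta_pos=[[0,0,0]], turn=[0])

```text
time: 18.85
ee_pos: [0.5985, -0.1423, 0.0601]
eef_rot: [0.999, -0.051, 0.001, 0.003]
ft_force: [-0.8, -11.0, 5.6]
width: 0.0175
grip_force: 25.0
```

step_arm(delta_pos=[[0.0026,0.026,0]], turn=[0])

```text
time: 18.95
ee_pos: [0.5985, -0.142, 0.0601]
eef_rot: [0.999, -0.051, 0.001, 0.003]
ft_force: [-1.3, -12.7, 4.9]
width: 0.017
grip_force: 25.0
```

step_arm(delta_pos=[[0,0,0]], turn=[0])

```text
time: 19.05
ee_pos: [0.5986, -0.1419, 0.0601]
eef_rot: [0.999, -0.051, 0.001, 0.003]
ft_force: [-1.3, -11.4, 5.0]
width: 0.0174
grip_force: 25.0
```

step_arm(delta_pos=[[0,0,0],[0,0,0],[0,0,0],[0,0,0],[0,0,0]], turn=[0,0,0,0,0], grip=0.5)

```text
time: 19.55
ee_pos: [0.5984, -0.1363, 0.0589]
eef_rot: [0.999, -0.048, -0.0, -0.0]
ft_force: [-0.1, -0.3, -0.9]
width: 0.0421
grip_force: 0.0
```

step_arm(delta_pos=[[0,0,0.6],[0,0,0.9],[0,0,1],[0,0,1],[0,0,1],[-0.5,-1,1],[-0.5,-1,0.5],[-0.5,-1,0],[-0.5,-1,0],[-0.5,-1,0],[-0.5,-1,0],[-0.5,-1,0]], turn=[0,0,0,0,0,0,0,0,0,0,0,0])

```text
time: 20.75
ee_pos: [0.5106, -0.3125, 0.2104]
eef_rot: [0.999, -0.049, 0.0, 0.0]
ft_force: [0.4, 0.4, 0.4]
width: 0.0433
grip_force: 0.0
```

step_arm(delta_pos=[[-0.5,-1,0],[-0.5,-1,0],[-0.5,-1,0],[-0.5,-1,0],[0,0,0],[0,0,0]], turn=[0,0,0,0,0,0])

```text
time: 21.35
ee_pos: [0.461, -0.4119, 0.2099]
eef_rot: [0.999, -0.049, 0.0, 0.0]
ft_force: [1.0, 0.7, -1.2]
width: 0.0437
grip_force: 0.0
```

```bash
python3 - <<'E'
from h import *
o=load('top');c=shot('top')
k=lambda a:cv2.resize(a['image'][140:255,260:395,::-1],(400,341),interpolation=cv2.INTER_CUBIC)
cv2.imwrite('pics/end.png',np.hstack([k(o),k(c)]))
# casting shift
a=cv2.cvtColor(o['image'],cv2.COLOR_RGB2GRAY)[148:180,280:333].astype(np.float32);b=cv2.cvtColor(c['image'],cv2.COLOR_RGB2GRAY)[148:180,280:333].astype(np.float32)
print(cv2.phaseCorrelate(a,b),read_state()['ee_pos'])
E
```

```text
((-0.08146356611040417, 0.10040366215414842), 0.9499304553976765) [ 0.46166401 -0.41092881  0.20983037]
```

View pics/end.png

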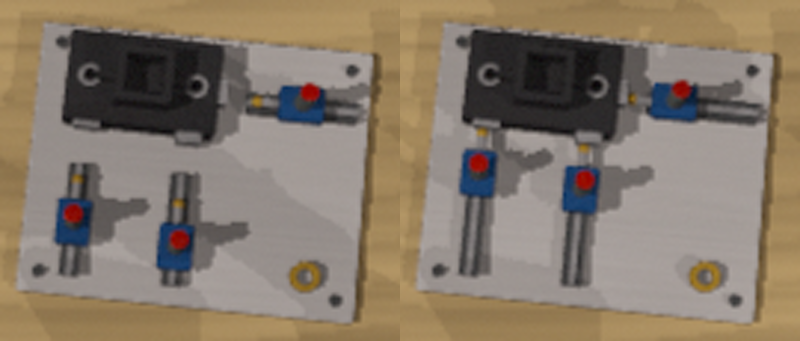

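Right panel: all three noses touch their pads, and the nut and casting haven't moved (shift 0.1 px or less). I'll check that the releases didn't move the stops by comparing cap displacement with the gripped displacement.

```bash
python3 - <<'E'
from h import *
def caps(c):
    I=c['image'].astype(float); w=np.clip(I[...,0]-1.5*np.maximum(I[...,1],I[...,2])-20,0,None)
    w[:140]=0;w[255:]=0;w[:,:260]=0;w[:,395:]=0
    n,l,s,ce=cv2.connectedComponentsWithStats((w>0).astype(np.uint8)); r=[]
    for i in range(1,n):
        if s[i,4]>12:
            v,u=np.nonzero(l==i); q=w[v,u]; r.append(world(c,(u*q).sum()/q.sum(),(v*q).sum()/q.sum(),.095))
    return sorted(r,key=lambda p:p[1])
o=caps(load('top'))
for k in range(3):
    c=caps(shot('top')) 
    print([np.linalg.norm((b-a)[:2]).round(4) for a,b in zip(o,c)])
print('gripped E,R,L',.1419-.1692,.5122-.457,.528-.481)
E
```

```text
[np.float64(0.0001), np.float64(0.0), np.float64(0.0001)]
[np.float64(0.0), np.float64(0.0001), np.float64(0.0)]
[np.float64(0.0001), np.float64(0.0), np.float64(0.0)]
gripped E,R,L -0.02729999999999999 0.05519999999999997 0.04700000000000004
```

The stored image had been overwritten, so I'll compare with the cap centroids printed earlier.

```bash
python3 - <<'E'
from h import *
c=load('top')
hsv=cv2.cvtColor(c['image'],cv2.COLOR_RGB2HSV)
m=(((hsv[...,0]<8)|(hsv[...,0]>172))&(hsv[...,1]>150)&(hsv[...,2]>90)).astype(np.uint8)
m[:140]=0;m[255:]=0;m[:,:260]=0;m[:,395:]=0
n,l,s,ce=cv2.connectedComponentsWithStats(m)
O=[[.59556,-.17010],[.48026,.05234],[.45589,-.04594]]
for i in range(1,n):
    if s[i,4]>5:
        p=world(c,*ce[i],z=.094)[:2]; print(p,min(np.linalg.norm(p-q) for q in O),s[i,4])
E
```

```text
[ 0.59815792 -0.14267495] 0.027547818623690767 27
[0.52753719 0.04709785] 0.047566934388584316 31
[ 0.51174987 -0.05118777] 0.056105833515503974 31
```

```bash
python3 -c "
from bench import *
print(close_job())"
```

```text
the job is handed in; nothing more can be done
None
```

I brought the left and right stops up first, then the end stop. Each bears on its pad with its nose pressed in about 2 mm (roughly 4 N, judged from noisy force readings). All three stayed in place after release, the casting did not visibly move, and the job is handed in at about 21 s on the robot's clock.

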